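# Right the toppled tin and stand it in the spring clamp

## Robot

A 6-joint arm with a two-finger parallel gripper is mounted at the origin on a cart in front of the work surface, level with it; the furniture and walls round the work are solid. World frame = base frame: x ahead of the robot, y to its left, z up, the work surface at z = 0. Lengths are in mm, angles in rad, forces in N, time in s.
With the tool pointing down it reaches from about 300 to 775 mm from the base axis. Payload 14.6 kg.
Tool frame: the origin (TCP) lies at the very end of the fingers, on their centre line; the grasp point (between the pads) lies 19 mm behind it; z points along the fingers, y is the direction in which the jaws open and shut (so a half turn about z gives the same grasp; the last joint's range is limited). The gripper opens to 94 mm and grips with 3 to 60 N. Pads are 16 mm wide; open, the fingers measure 119 mm over their backs; the gripper's body (75 mm by 177 mm) begins 78 mm behind the grasp point.
Start: joints at [1.195, 0.3, 1.521, -0, 1.321, -0.067], TCP at [167.151, 523.975, 181.346] pointing down, gripper open.
Joint ranges: [-3.03, 3.03], [-0.79, 2.21], [0.23, 2.52], [-1.04, 4.18], [0, 3.07], [-2.55, 2.55]. Speed limits (rad/s): [2.22, 2.22, 2.57, 3.14, 3.14, 3.14].

## Interface

Orientations are given as [roll, pitch, yaw] about the fixed x, y, z axes, in that order (R = Rz(yaw) Ry(pitch) Rx(roll)).
In Python, from cell import manip gives the robot as it stands.
- The arm moves only by the shell command python3 -m inch 'ROWS' [FORCE]. ROWS is a JSON object of lists of equal length, an entry for each row: "grip": the opening, from -1 (shut) to 1 (fully open), so that 0 is half open; "travel": the shift along the world's x, y, z in cm, a list of three; "turn": the turn, a rotation vector about the world's x, y, z in degrees, a list of three. A call has 1 to 10 rows; each row is the pose to reach, as a shift and turn from the pose measured when the call began; what a row does not reach only later rows make up. A row lasts 1/8 s, in which the tool goes at most 62.5 mm and 10.7 degrees, less where a joint would pass 70% of its speed; a pose out of reach is approached as far as the arm can. A call with a gripper value outside its range is refused whole. The fingers move at their own pace and stop on an object; FORCE is the grip in N (left out, the last holds). Time passes only in rows, so rows that repeat a pose let the fingers close. It gives the time, the measured TCP pose, the force and the opening at its end, in the units of the state.
- manip.read_state(): the state, without advancing time (a new reading comes with each control period).
- manip.camera(name): name is "scene" or "top"; returns (picture, depth): 384x512x3 uint8, red, green, blue; 384x512 float32, mm along the optical axis (not along the pixel's ray), 0 where there is no reading.
- manip.calibration(name): a dict with "fx", "fy", "cx", "cy" (pixels), "world_from_camera" (4x4, takes a point from camera to world coordinates). Camera axes: x right, y up, looking along -z (the intrinsics and any distortion apply to the point x, -y, -z); pixel columns grow to the right and rows downward; lengths in mm; the calibration is good to about 2 mm. A picture is of the moment at which its call begins. calibration takes no time and is no camera call.
- manip.sign_off(): hands the job in, once; it reports no verdict.
Trained networks look in the newest picture that a camera, given by its name, has taken for a name from the list of things; names that differ only in an ending like _2 or _b are one class to them, and where a whole thing is asked for, a point or a joint stands for the part that bears it (a point fixed in the world has none). Each returns a list of dicts, best first, with "p" (0 to 1); they miss things now and then, are a little off and sometimes report something else, mostly with a low value. They report only what shows in the picture. A call takes as long as a camera call. They do not tell look-alikes from the thing itself.
- manip.look_for(camera, label): "bbox" ([left, top, right, bottom] in pixels, round what is visible of it).
The state is a dict: "clock": time; "joints": joint angles; "qd": joint speeds; "effort": joint torques, N m; "eef_pos": TCP position; "eef_rot": TCP orientation; "wrist_force": force on the tool from outside, world axes, zero at the start; "moment": the same for the moment, N m; "finger_gap": finger opening in mm.
Only numpy, scipy, OpenCV 4.12 (cv2) and the standard library are available. Lean on these libraries where they do the work, as an engineer would, in place of code of your own. Each camera call takes 0.05 s, during which the arm holds its last target.

## Task

The tin of thread compound has been knocked over. Set it upright, cap up, in the spring-jaw clamp so that it cannot tip again: push the jaw back with the tin, lower it gently behind the front stop, and because the jaw can hang it up, press it down on the base plate firmly but not hard, with some 20 to 30 N, before you let go. Leave the nut tin, the coupling and the roll of tape where they are.

Things in the scene. Friction and masses are not known exactly. Their poses are not given: they have to be found in the camera images.
- tin: closed round tin with a beige label and a black screw cap, lying on its side at the start, free to roll. Rigid body 65.4 mm in diameter (can be gripped across it) and 81 mm tall, the cap stands 7 mm more; 0.3 to 0.55 kg. Origin: centre of its flat underside; its z axis runs along the tin towards the cap
- cap (a point): the centre of the tin's top face, 81 mm along the tin's z axis from its underside
- clamp: grey spring-jaw clamp, fixed to the ledge. Origin: on the ledge, 8 mm below the middle of the seat; x axis: from the low front stop to the sprung jaw; z up. At the far end a spring housing: x = 76 to 114 mm, half width 37 mm, its top 44 mm above the ledge. Behind the ledge, from world x = 0.68 m on, stand shelves: keep the arm clear of them
- jaw (a joint): travel of the sprung jaw along the clamp's +x, in m: 0 at rest, 0.022 with the tin seated, 0.040 at its end stop. Its spring pushes back with 5 N at rest, 8 N at 0.022, 10.5 N at the end: enough to hold a tin up off the plate by friction, so a tin let go early stays hung up. While the tin is lowered along the jaw it drags with up to about 10 N
- nut_tin: bystander: open grey tin of nuts, 72 mm across, 62 mm tall. Origin: centre of its underside
- coupling: bystander: dark pipe coupling on end, 44 mm across, 41 mm tall. Origin: centre of its underside
- tape: bystander: roll of thread seal tape lying flat, 49 mm across, 14 mm thick. Origin: centre of its underside
- stop (a point): top of the fixed front stop, on the clamp's centre line: low vee of dark steel, 18 mm above the plate (26 mm above the ledge), from x = -56 to -21 mm in the clamp's frame, half width 30 mm. It touches the side of a seated tin and centres it
- jaw_face (a point): bottom of the jaw's vee, 28 mm above the ledge; moves with the jaw (at rest at clamp x = 14 mm, seated 36 mm). Dark steel vee, open towards the front stop, half width 28 mm, from 11 to 61 mm above the ledge; the tips of its arms stand 12 mm nearer the stop. It centres the tin; pushed at 40 mm/s it drags 2.4 N more
- plate: the clamp's flat base plate, 184 x 96 mm, 8 mm thick. Origin: on its upper face (8 mm above the ledge), middle of the seat: where the centre of the tin's underside must stand, with the tin against the front stop. Axes as the clamp's; in x it runs from -64 to +120 mm, in y from -48 to +48 mm. Rigid: pushing 1 mm too far already presses hard, so stop by force
There are look-alikes about, which are no part of the job. Leave any blue or turquoise look-alike of the tin alone.

How it is judged (in metres and radians):
On the way:
1. the tin, upright in the clamp, is pressed down on the base plate with over 8 N (angle between tin's own z axis and vertical below 0.1 rad and horizontal distance between tin and plate below 0.014 m and z of tin in the frame of plate below 0.0015 m and contact force between tin and plate above 8 N), for 0.1 s.
At the end, for the whole second after the job is handed in: The tin stands at rest, cap up (within 3.4 degrees), bearing on the base plate (under 1.5 mm above it, over 0.5 N), within 5 mm of the seat's middle, held between front stop and sprung jaw (jaw travel 17 to 27 mm, over 2 N), and the gripper has let go (angle between tin's own z axis and vertical below 0.06 rad and horizontal distance between tin and plate below 0.005 m and z of tin in the frame of plate between -0.0025 and 0.0015 m and contact force between tin and jaw above 2 N and value of joint jaw between 0.017 and 0.027 m and linear speed of tin below 0.01 m/s and contact force between the fingers and tin below 0.1 N and contact force between tin and plate above 0.5 N); the robot touches nothing.
It fails at once if the tin is banged or pressed on the base plate with over 55 N (contact force between tin and plate above 55 N).
It fails at once if the tin is jammed in the clamp: over 100 N between it and the clamp in all (contact force between tin and clamp above 100 N).
It fails at once if the nut tin is moved by over 15 mm (distance of nut_tin from where it was at the start of the episode above 0.015 m).
It fails at once if the coupling is moved by over 15 mm (distance of coupling from where it was at the start of the episode above 0.015 m).
It fails at once if the roll of tape is moved by over 15 mm (distance of tape from where it was at the start of the episode above 0.015 m).
It also fails if it takes over 45 s, if anything falls off the work surface, if the arm or the gripper's body presses on something with over 40 N, if the wrist force passes 120 N, or if a joint passes its speed limit or range.

## Working session

There is one attempt and no reset: what is moved stays moved. The work goes in short steps, Python scripts to look and compute and a shell command to move; the robot and the scene stay as the last step left them, time stands still between calls to the robot, and variables do not carry over. Pictures are saved under pics/ and viewed, and the job is handed in when it is done.

```bash
ls; mkdir -p pics; cat > h.py <<'E'
import numpy as np, cv2
from cell import manip
def snap(name,tag):
    im,d=manip.camera(name); cv2.imwrite(f'pics/{tag}.png',im[:,:,::-1]); np.savez(f'pics/{tag}.npz',im=im,d=d)
    return im,d
def pts(name,d):
    c=manip.calibration(name); h,w=d.shape
    u,v=np.meshgrid(np.arange(w),np.arange(h))
    X=np.stack([(u-c['cx'])/c['fx']*d,-(v-c['cy'])/c['fy']*d,-d,np.ones_like(d)],-1)
    return (X@np.array(c['world_from_camera']).T)[...,:3]
E
python3 - <<'E'
from h import *
print(manip.read_state())
for n in('scene','top'):
    snap(n,n+'0'); c=manip.calibration(n); print({k:(np.round(v,2).tolist() if hasattr(v,'__len__') else v) for k,v in c.items()})
    for l in('tin','clamp'): print(n,l,[(np.round(x['bbox']).tolist(),round(x['p'],2)) for x in manip.look_for(n,l)][:4])
E
```

```text
pics
{'clock': 0.0, 'joints': array([ 1.19541061e+00,  3.00457337e-01,  1.52158548e+00,  5.22398776e-06,
        1.32067778e+00, -6.66021785e-02]), 'qd': array([-0.00115853, -0.00061713, -0.00037031, -0.00065303, -0.00213242,
        0.00018167]), 'effort': array([ 1.49821758e-04, -5.31810915e+01, -3.52748072e+01,  7.08539109e-02,
        2.44087115e-02, -1.11290767e-04]), 'eef_pos': array([167.04245074, 523.71986281, 180.79202643]), 'eef_rot': array([-3.14046754e+00, -8.01170195e-05,  2.83280777e+00]), 'wrist_force': array([ 0.0863058 , -0.38970443, -0.60143321]), 'moment': array([ 0.00825933,  0.02940567, -0.00719112]), 'finger_gap': 94.3878541564212}
{'fx': 443.06237194032144, 'fy': 443.06237194032144, 'cx': 254.64473959591982, 'cy': 188.97255554062713, 'world_from_camera': [[0.85, 0.27, -0.45, -54.71], [-0.52, 0.46, -0.72, -857.91], [0.01, 0.85, 0.53, 703.54], [0.0, 0.0, 0.0, 1.0]]}
scene tin [([294.0, 284.0, 345.0, 326.0], 0.79), ([256.0, 203.0, 294.0, 230.0], 0.67), ([293.0, 219.0, 333.0, 261.0], 0.59)]
scene clamp [([195.0, 168.0, 257.0, 201.0], 0.82)]
{'fx': 453.19703104614626, 'fy': 453.19703104614626, 'cx': 254.9240620484536, 'cy': 197.10135038014505, 'world_from_camera': [[-0.01, 0.99, -0.14, 284.88], [-1.0, -0.01, -0.0, 14.17], [-0.0, 0.14, 0.99, 1658.48], [0.0, 0.0, 0.0, 1.0]]}
top tin [([354.0, 214.0, 383.0, 239.0], 0.92), ([271.0, 189.0, 294.0, 218.0], 0.89), ([307.0, 187.0, 332.0, 208.0], 0.69)]
top clamp [([189.0, 185.0, 243.0, 227.0], 0.7)]
```

```bash
python3 - <<'E'
from h import *
for n,(a,b,c,e) in {'scene':(150,140,390,340),'top':(170,130,410,310)}.items():
    z=np.load(f'pics/{n}0.npz'); im=z['im'][b:e,a:c]
    cv2.imwrite(f'pics/{n}0c.png',cv2.resize(im[:,:,::-1],None,fx=3,fy=3,interpolation=cv2.INTER_CUBIC))
E
```

```text
(no output)
```

View pics/scene0.png

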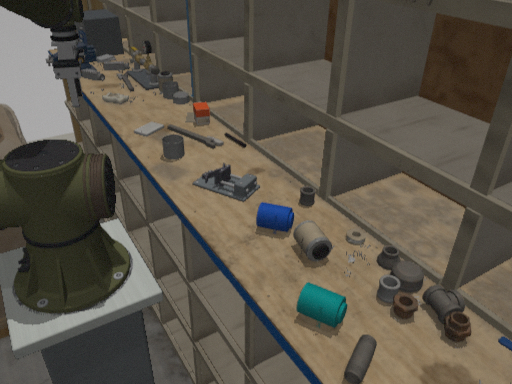

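View pics/top0.png

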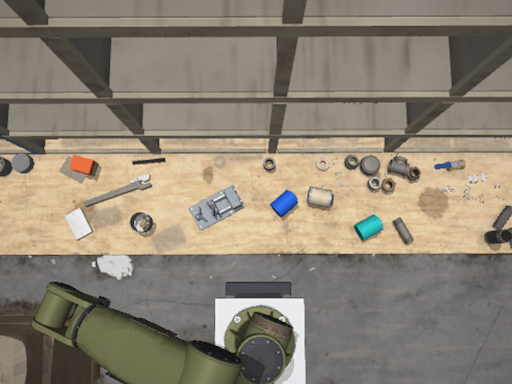

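```bash
sleep 1
```

```text
(no output)
```

View pics/scene0c.png

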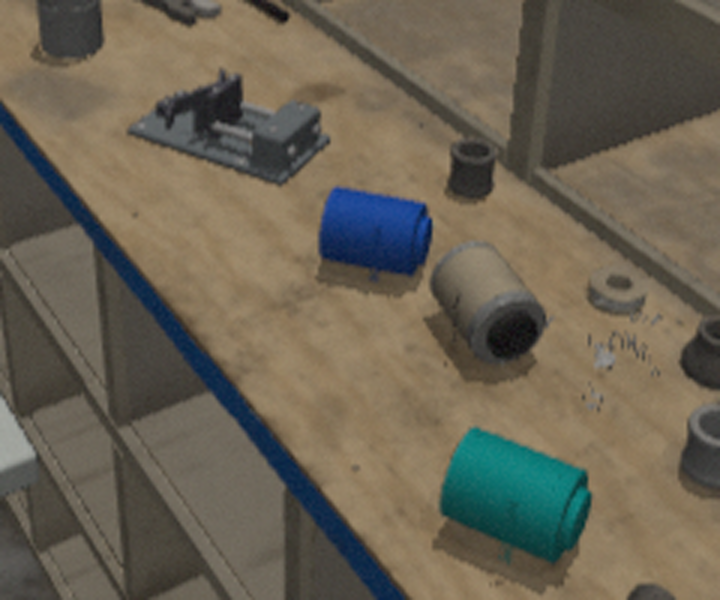

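View pics/top0c.png

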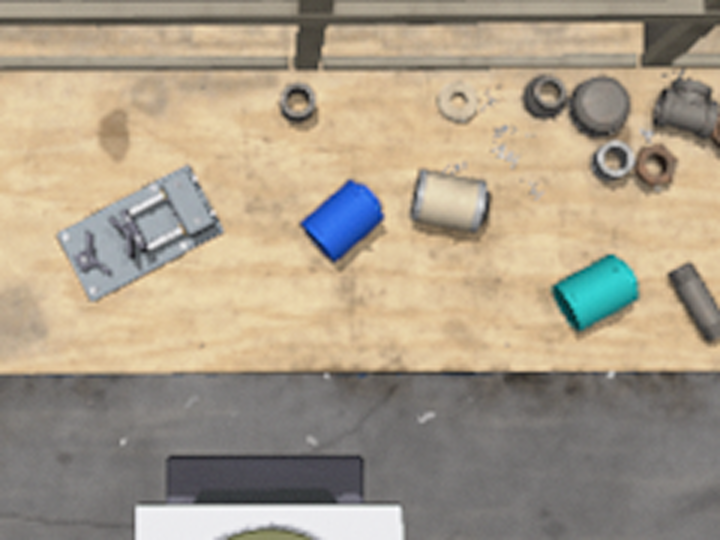

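Candidates for the tin: beige with black cap (scene 312,241 / top 320,197), blue (scene 275,216 / top 284,204), turquoise (scene 322,304 / top 368,227). By the description and the crop, it is the beige one. Its black cap faces right in the top picture, towards world -y. The clamp is at top (216,207), with its stop to the lower left and the housing to the upper right. Next I measure both.

```bash
python3 - <<'E'
from h import *
for n,bb in {'top':(295,175,345,222),'scene':(285,212,340,268)}.items():
    z=np.load(f'pics/{n}0.npz'); P=pts(n,z['d']); im=z['im'].astype(int)
    a,b,c,e=bb
    Q=P[b:e,a:c].reshape(-1,3); C=im[b:e,a:c].reshape(-1,3)
    ok=(z['d'][b:e,a:c].ravel()>0)
    print(n,'table z',np.percentile(Q[ok][:,2],[5,25,50,75,95,99]))
    m=ok&(Q[:,2]>18)&(Q[:,2]<90)&~((C[:,2]-C[:,0])>30)
    q=Q[m]; 
    # fit cylinder: axis horizontal at angle th, with r=32.7, z=32.7+z0
    from scipy.optimize import least_squares
    def f(p):
        th,s,zc=p; nrm=np.array([-np.sin(th),np.cos(th)])
        return np.hypot(q[:,:2]@nrm-s,q[:,2]-zc)-32.7
    best=None
    for th in np.arange(0,3.14,.2):
        nrm=np.array([-np.sin(th),np.cos(th)])
        r=least_squares(f,[th,np.median(q[:,:2]@nrm),33],loss='soft_l1',f_scale=2)
        if best is None or r.cost<best.cost: best=r
    th,s,zc=best.x; ax=np.array([np.cos(th),np.sin(th)]); 
    if ax[1]>0: ax=-ax
    t=q[:,:2]@ax; nrm=np.array([-np.sin(th),np.cos(th)])
    lo,hi=np.percentile(t,[0.5,99.5])
    print(len(q),'axis',ax,np.degrees(np.arctan2(ax[1],ax[0])),'zc',zc,'rms',np.sqrt(np.mean(f(best.x)**2)),'len',lo,hi,hi-lo)
    print(' base',ax*lo+nrm*s,' end',ax*hi+nrm*s)
# clamp
for n,bb in {'top':(184,180,250,235),'scene':(188,158,265,205)}.items():
    z=np.load(f'pics/{n}0.npz'); P=pts(n,z['d']); a,b,c,e=bb
    im=z['im'].astype(int); 
    Q=P[b:e,a:c].reshape(-1,3);C=im[b:e,a:c].reshape(-1,3)
    m=(C.max(1)-C.min(1)<28)&(Q[:,2]>-5)&(Q[:,2]<70)
    if n=='top':
        q=Q[m]; 
        k=np.zeros(m.size,np.uint8);k[m]=1;k=k.reshape(e-b,c-a)
        nn,l,st,_=cv2.connectedComponentsWithStats(k); i=1+np.argmax(st[1:,4]); 
        q=Q[(l==i).ravel()]
        pl=q[(q[:,2]<14)]; print(n,len(q),np.median(pl[:,2]))
        r=cv2.minAreaRect(q[:,:2].astype(np.float32)); print(r, cv2.boxPoints(r))
    hs=Q[m&(Q[:,2]>36)]; print(n,'high',len(hs),np.round(np.percentile(hs,[5,50,95],axis=0),1))
E
```

```text
top table z [-5.71707813 -1.69159251  1.39331859  6.21274588 63.69273356 68.38955057]
434 axis [-0.18950169 -0.98188039] -100.92370477155903 zc 32.30539546678683 rms 5.323601657494446 len 46.821593589692654 161.0539254822966 114.23233189260394
 base [ 521.43851036 -148.32261928]  end [ 499.79129053 -260.48510643]
scene table z [-1.24269379  0.27999852  1.78005512 43.56410212 64.15686728 66.4034315 ]
992 axis [-0.17430661 -0.98469143] -100.03830952766438 zc 32.21646923711873 rms 8.536415189913203 len 85.51973540129383 175.56405187023205 90.04431646893822
 base [ 518.7856818  -178.68288804]  end [ 503.0903624  -267.34875452]
top 1287 8.067887572358927
((477.1757507324219, 157.8580780029297), (98.62847900390625, 183.9391326904297), 27.765958786010742) [[390.69464  216.26448 ]
 [476.38464   53.5045  ]
 [563.65686   99.451675]
 [477.96686  262.21167 ]]
top high 284 [[453.4  80.1  38. ]
 [494.8 105.5  46.5]
 [533.8 175.5  64.5]]
scene high 370 [[448.5  68.6  38. ]
 [484.6 108.7  44.9]
 [534.1 165.8  61.9]]
```

```bash
cat > fit.py <<'E'
from h import *
from scipy.optimize import minimize
S=4
def proj(n,P):
    c=manip.calibration(n); T=np.linalg.inv(np.array(c['world_from_camera']))
    q=P@T[:3,:3].T+T[:3,3]
    return np.stack([c['fx']*q[:,0]/-q[:,2]+c['cx'],c['fy']*-q[:,1]/-q[:,2]+c['cy']],-1)
def box(x0,x1,hw,z0,z1): return np.array([[x,y,z] for x in(x0,x1) for y in(-hw,hw) for z in(z0,z1)],float)
def sil(n,parts,bb):
    a,b,c,e=bb; k=np.zeros(((e-b)*S,(c-a)*S),np.uint8)
    for P in parts:
        uv=((proj(n,P)-[a,b]+.5)*S*16).astype(np.int32)
        cv2.fillConvexPoly(k,cv2.convexHull(uv),1,shift=4)
    return cv2.resize(k.astype(np.float32),(c-a,e-b),interpolation=cv2.INTER_AREA)
def clamp_parts(p,jaw=0):
    x,y,t=p; R=np.array([[np.cos(t),-np.sin(t),0],[np.sin(t),np.cos(t),0],[0,0,1]])
    B=[box(-64,120,48,0,8),box(76,114,37,8,44)]
    return [b@R.T+[x,y,0] for b in B]
def tin_parts(p,L=81):
    x,y,t=p; a=np.linspace(0,2*np.pi,40); out=[]
    ax=np.array([np.cos(t),np.sin(t),0]); s=np.array([-np.sin(t),np.cos(t),0])
    def ring(d,r): return np.array([x,y,32.7])+ax*d+r*(np.cos(a)[:,None]*s+np.sin(a)[:,None]*np.array([0,0,1]))
    return [np.vstack([ring(0,32.7),ring(81,32.7)]),np.vstack([ring(80,27),ring(88,27)])]
def fit(ms,partf,p0,sc):
    def cost(v):
        p=p0+v*sc; 
        return sum(np.sum(w*np.abs(sil(n,partf(p),bb)-m))/m.sum() for n,bb,m,w in ms)
    r=minimize(cost,np.zeros(3),method='Nelder-Mead',options=dict(initial_simplex=np.vstack([np.zeros(3),np.eye(3)])-.25,maxiter=300))
    return p0+r.x*sc,r.fun
E
python3 - <<'E'
from fit import *
def mask(n,bb,kind):
    z=np.load(f'pics/{n}0.npz'); a,b,c,e=bb; im=z['im'][b:e,a:c]; P=pts(n,z['d'])[b:e,a:c]
    I=im.astype(int)
    if kind=='clamp': m=((I.max(2)-I.min(2)<32))
    else: m=(P[...,2]>12)&~((I[...,2]-I[...,0])>20)
    m=m.astype(np.uint8); m=cv2.morphologyEx(m,cv2.MORPH_OPEN,np.ones((2,2)))
    nn,l,st,_=cv2.connectedComponentsWithStats(m); i=1+np.argmax(st[1:,4]); m=(l==i).astype(np.uint8)
    m=cv2.morphologyEx(m,cv2.MORPH_CLOSE,np.ones((5,5)))
    cv2.imwrite(f'pics/m_{kind}_{n}.png',cv2.resize(np.hstack([im[:,:,::-1],cv2.merge([m*255]*3)]),None,fx=4,fy=4,interpolation=0))
    return m.astype(np.float32)
BB={'clamp':{'top':(184,180,250,235),'scene':(188,162,265,208)},'tin':{'top':(295,175,345,222),'scene':(285,212,340,268)}}
for kind,pf,p0 in(('clamp',clamp_parts,np.array([464,182.6,np.radians(-62.2)])),('tin',tin_parts,np.array([517,-180,np.radians(-100)]))):
    ms=[(n,BB[kind][n],mask(n,BB[kind][n],kind),1.) for n in('top','scene')]
    for sel in([ms[0]],[ms[1]],ms):
        p,f=fit(sel,pf,p0,np.array([10,10,.1])); print(kind,[s[0] for s in sel],np.round(p[:2],1),round(np.degrees(p[2]),1),round(f,3))
for l in('nut_tin','coupling','tape'):
  z=np.load('pics/top0.npz'); P=pts('top',z['d'])
  for x in [r for r in manip.look_for('top',l)][:2]:
    b=x['bbox']; u,v=int((b[0]+b[2])/2),int((b[1]+b[3])/2); print(l,np.round(b),round(x['p'],2),P[v,u].round(),P[int(b[3])-2,u].round())
E
```

```text
clamp ['top'] [460.5 179.4] -61.9 0.033
clamp ['scene'] [465.3 174.7] -63.3 0.133
clamp ['top', 'scene'] [462.3 176.9] -62.1 0.206
tin ['top'] [ 513.8 -177.7] -101.4 0.086
tin ['scene'] [ 520.7 -179.2] -101.4 0.08
tin ['top', 'scene'] [ 516.4 -179.7] -101.9 0.31
nut_tin [128. 214. 154. 232.] 0.93 [418. 428.  23.] [395. 433.   2.]
coupling [262. 155. 271. 171.] 0.46 [642. -26.  -0.] [615. -26.  21.]
tape [315. 155. 326. 169.] 0.46 [ 643. -227.    7.] [ 623. -225.   15.]
```

```bash
python3 -m inch '{"grip":[1,1,1,1,1,1,1,1,1,1],"travel":[[2.5,-4,1],[5,-8.5,2],[7.5,-13,4],[10,-17.5,6],[12.5,-22,8],[15,-26.5,8],[17.5,-31,8],[20,-35.5,8],[22,-40,8],[23,-43,8]],"turn":[[0,0,-6],[0,0,-12],[0,0,-18],[0,0,-24],[0,0,-30],[0,0,-36],[0,0,-42],[0,0,-48],[0,0,-54],[0,0,-60]]}' 60; python3 -c "
from h import *
print(manip.read_state())"
```

```text
clock: 1.7
eef_pos: [397.7, 92.1, 261.4]
eef_rot: [3.141, 0.0, 1.781]
wrist_force: [0.1, 0.7, -0.9]
finger_gap: 94.3
{'clock': 1.7, 'joints': array([ 1.37887157e-01, -8.06157530e-02,  1.75720607e+00, -1.03845343e-04,
        1.46488825e+00, -7.20604755e-02]), 'qd': array([-0.59382592,  0.02975619, -0.02729692,  0.00360158, -0.00288677,
        0.23733015]), 'effort': array([ 3.71205322e+00, -3.23698640e+01, -3.65106690e+01, -2.61769054e-02,
        4.68624977e-02, -8.46719909e-01]), 'eef_pos': array([397.66733059,  92.10337978, 261.36145617]), 'eef_rot': array([3.14148630e+00, 1.11210570e-04, 1.78075493e+00]), 'wrist_force': array([ 0.09582991,  0.74783842, -0.92826617]), 'moment': array([-0.02036425,  0.01462003,  0.02313201]), 'finger_gap': 94.30825411846773}
```

```bash
cat > rot.py <<'E'
from h import *
from scipy.spatial.transform import Rotation as R
def Rt(tz,ty):
    tz=np.array(tz)/np.linalg.norm(tz); ty=np.array(ty)-np.dot(ty,tz)*tz; ty/=np.linalg.norm(ty)
    return R.from_matrix(np.stack([np.cross(ty,tz),ty,tz],1))
def go(pos,Rd):
    s=manip.read_state(); Rc=R.from_euler('xyz',s['eef_rot']); 
    print('clock',s['clock'],'pos',s['eef_pos'].round(1),'joints',s['joints'].round(2),'F',s['wrist_force'].round(1),'gap',round(s['finger_gap'],1))
    print('travel cm',((np.array(pos)-s['eef_pos'])/10).round(2),'turn deg',np.degrees((Rd*Rc.inv()).as_rotvec()).round(1))
def tool(): 
    s=manip.read_state(); M=R.from_euler('xyz',s['eef_rot']).as_matrix(); return s,M
E
python3 - <<'E'
from rot import *
go([497,-300,200],Rt([.141,.693,-.707],[.98,-.199,0]))
E
```

```text
clock 1.7 pos [397.7  92.1 261.4] joints [ 0.14 -0.08  1.76 -0.    1.46 -0.07] F [ 0.1  0.7 -0.9] gap 94.3
travel cm [  9.93 -39.21  -6.14] turn deg [ 45.3   0.2 -22.3]
```

```bash
python3 -m inch '{"grip":[1,1,1,1,1,1,1,1,1,1],"travel":[[1,-4,0],[2,-8,0],[3,-12,0],[4,-16.5,0],[5,-21,0],[6,-25.5,-1],[7,-30,-2.5],[8.5,-34.5,-4.5],[9.9,-39.2,-6],[9.9,-39.2,-6]],"turn":[[4.5,0,-2],[9,0,-4.5],[13.5,0,-7],[18,0,-9],[23,0,-11],[28,0,-13.5],[33,0,-16],[38,0.2,-19],[45.3,0.2,-22.3],[45.3,0.2,-22.3]]}'; python3 - <<'E'
from rot import *
snap('scene','s1'); snap('top','t1')
go([497,-273,83],Rt([.141,.693,-.707],[.98,-.199,0]))
go([510,-211,19.5],Rt([.141,.693,-.707],[.98,-.199,0]))
for n,t in(('scene','s1'),('top','t1')):
    im=cv2.imread(f'pics/{t}.png'); cv2.imwrite(f'pics/{t}c.png',cv2.resize(im[130:330,200:440],None,fx=3,fy=3))
E
```

```text
clock: 2.95
eef_pos: [495.4, -302.3, 194.4]
eef_rot: [-3.128, -0.794, 1.356]
wrist_force: [0.7, 0.1, -1.1]
finger_gap: 94.2
clock 3.05 pos [ 496.5 -300.2  200.5] joints [-0.89  0.65  1.18  0.6   1.83 -0.69] F [0.1 0.5 1. ] gap 94.0
travel cm [  0.05   2.72 -11.75] turn deg [-0.  -0.1  0. ]
clock 3.05 pos [ 496.5 -300.2  200.5] joints [-0.89  0.65  1.18  0.6   1.83 -0.69] F [0.1 0.5 1. ] gap 94.0
travel cm [  1.35   8.92 -18.1 ] turn deg [-0.  -0.1  0. ]
```

View pics/s1c.png

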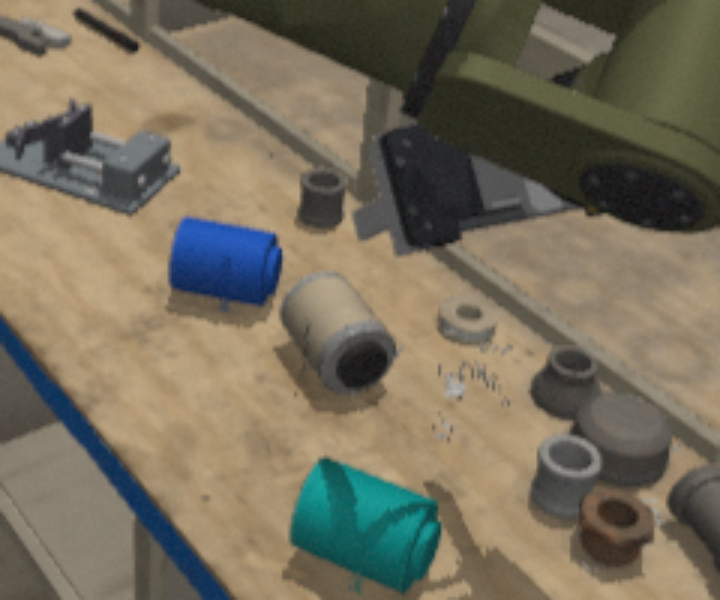

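```bash
python3 -m inch '{"grip":[1,1,1,1,1],"travel":[[0,1,-4],[0,2,-8],[0.05,2.7,-11.75],[0.05,2.7,-11.75],[0.05,2.7,-11.75]],"turn":[[0,0,0],[0,0,0],[0,0,0],[0,0,0],[0,0,0]]}'; python3 - <<'E'
from rot import *
snap('scene','s2'); snap('top','t2')
go([510,-211,19.5],Rt([.141,.693,-.707],[.98,-.199,0]))
a=cv2.imread('pics/s2.png')[190:310,250:410];b=cv2.imread('pics/t2.png')[150:270,260:420]
cv2.imwrite('pics/st2.png',cv2.resize(np.vstack([a,b]),None,fx=2.5,fy=2.5))
cv2.imwrite('pics/st2.png',np.hstack([cv2.resize(a,(400,300)),cv2.resize(b,(400,300))]))
E
```

```text
clock: 3.68
eef_pos: [497.9, -273.6, 85.9]
eef_rot: [3.138, -0.783, 1.373]
wrist_force: [-0.1, 0.3, 1.1]
finger_gap: 93.8
clock 3.775 pos [ 497.7 -273.8   85.4] joints [-0.86  0.73  1.33  0.59  1.63 -0.8 ] F [ 0.4  0.8 -0.6] gap 94.3
travel cm [ 1.23  6.28 -6.59] turn deg [0.2 0.1 0. ]
```

View pics/st2.png

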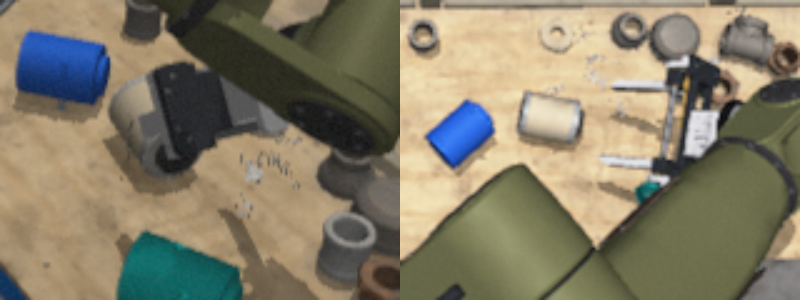

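```bash
python3 -m inch '{"grip":[1,1,1,1,1,1],"travel":[[0.3,1.6,-1.6],[0.6,3.2,-3.3],[0.9,4.8,-5],[1.2,6.3,-6.6],[1.2,6.3,-6.6],[1.2,6.3,-6.6]],"turn":[[0,0,0],[0,0,0],[0,0,0],[0,0,0],[0,0,0],[0,0,0]]}'; python3 - <<'E'
from rot import *
snap('scene','s3'); snap('top','t3')
go([510,-211,19.5],Rt([.141,.693,-.707],[.98,-.199,0]))
a=cv2.imread('pics/s3.png')[190:310,250:410];b=cv2.imread('pics/t3.png')[150:270,260:420]
cv2.imwrite('pics/st3.png',np.hstack([cv2.resize(a,(400,300)),cv2.resize(b,(400,300))]))
E
```

```text
clock: 4.53
eef_pos: [510.2, -211.8, 20.7]
eef_rot: [3.136, -0.782, 1.374]
wrist_force: [0.2, -0.5, 1.0]
finger_gap: 94.2
clock 4.625 pos [ 510.1 -211.9   20.4] joints [-0.78  0.75  1.46  0.64  1.45 -0.84] F [ 0.5 -0.2  0.3] gap 94.1
travel cm [-0.01  0.09 -0.09] turn deg [0.2 0.2 0.1]
```

View pics/st3.png

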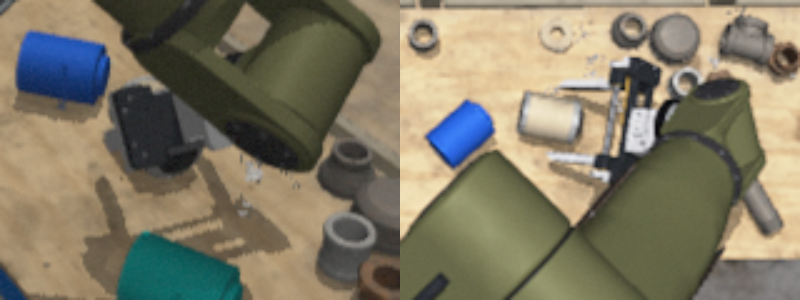

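```bash
python3 -m inch '{"grip":[0.6,0.4,0.3,0.2,0,-0.2,-0.2,-0.2],"travel":[[0,0,0],[0,0,0],[0,0,0],[0,0,0],[0,0,0],[0,0,0],[0,0,0],[0,0,0]],"turn":[[0,0,0],[0,0,0],[0,0,0],[0,0,0],[0,0,0],[0,0,0],[0,0,0],[0,0,0]]}' 60
python3 - <<'E'
from rot import *
go([510,-211,19.5],Rt([.141,.693,-.707],[.98,-.199,0]))
E
```

```text
clock: 5.62
eef_pos: [510.1, -212.0, 20.5]
eef_rot: [3.135, -0.782, 1.373]
wrist_force: [0.7, -1.9, 2.1]
finger_gap: 62.9
clock 5.625 pos [ 510.1 -212.    20.5] joints [-0.78  0.75  1.46  0.64  1.45 -0.84] F [ 0.7 -1.9  2.1] gap 62.9
travel cm [-0.01  0.1  -0.1 ] turn deg [0.2 0.2 0.1]
```

```bash
python3 -m inch '{"grip":[-0.2,-0.2,-0.2,-0.2,-0.2,-0.2,-0.2,-0.2],"travel":[[0,0,0.5],[0,0,1.5],[0,0,4],[0,0,7.5],[0,0,11.5],[0,0,15],[0,0,16],[0,0,16]],"turn":[[0,0,0],[0,0,0],[0,0,0],[0,0,0],[0,0,0],[0,0,0],[0,0,0],[0,0,0]]}'
python3 - <<'E'
from rot import *
t=np.radians(-62); h=np.array([np.cos(t),np.sin(t),0]); f=np.radians(45)
Rd=Rt(h*np.cos(f)-np.array([0,0,np.sin(f)]),[-h[1],h[0],0]); 
print(Rd.as_matrix()[:,2])
snap('scene','s4'); snap('top','t4')
go([400,150,250],Rd); print(manip.read_state()['wrist_force'],manip.read_state()['finger_gap'])
a=cv2.imread('pics/s4.png')[130:250,250:410];b=cv2.imread('pics/t4.png')[150:270,260:420]
cv2.imwrite('pics/st4.png',np.hstack([cv2.resize(a,(400,300)),cv2.resize(b,(400,300))]))
E
```

```text
clock: 6.62
eef_pos: [510.1, -211.9, 180.7]
eef_rot: [3.135, -0.781, 1.374]
wrist_force: [0.0, 0.9, -4.3]
finger_gap: 63.2
[ 0.33196653 -0.62433823 -0.70710678]
clock 6.725 pos [ 509.8 -211.7  179.3] joints [-0.78  0.54  1.39  0.64  1.68 -0.67] F [ 0.2 -0.6 -4.4] gap 63.1
travel cm [-10.98  36.17   7.07] turn deg [-90.4 -12.9  30.9]
[ 0.15892615 -0.63743925 -4.36240976] 63.142063002389
```

View pics/st4.png

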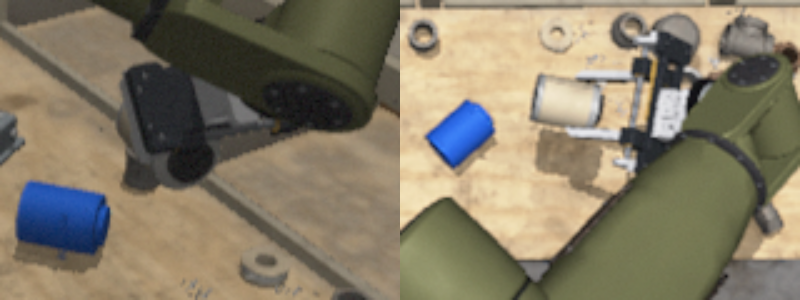

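```bash
python3 -m inch '{"grip":[-0.2,-0.2,-0.2,-0.2,-0.2,-0.2,-0.2,-0.2,-0.2,-0.2],"travel":[[-0.7,4,2],[-1.4,8,4],[-2.1,12,6],[-2.8,16.5,6],[-3.5,21,6],[-4.2,25.5,6],[-5,30,6],[-5.7,34.5,6],[-6.4,39,5],[-7.1,43.3,5]],"turn":[[-9,-1.3,3.1],[-18,-2.6,6.2],[-27,-3.9,9.3],[-36,-5.2,12.4],[-45,-6.5,15.5],[-54,-7.8,18.5],[-63,-9.1,21.6],[-72,-10.4,24.7],[-81,-11.6,27.8],[-90.4,-12.9,30.9]]}'
python3 - <<'E'
from rot import *
t=np.radians(-62); h=np.array([np.cos(t),np.sin(t),0]); f=np.radians(45)
Rd=Rt(h*np.cos(f)-np.array([0,0,np.sin(f)]),[-h[1],h[0],0]); 
go([439,221,153],Rd)
E
```

```text
clock: 7.98
eef_pos: [437.6, 223.3, 228.0]
eef_rot: [-3.136, 0.79, 2.067]
wrist_force: [0.9, -0.3, -4.0]
finger_gap: 63.2
clock 7.975 pos [437.6 223.3 228. ] joints [ 0.81  0.29  1.63 -0.74  1.54  0.46] F [ 0.9 -0.3 -4. ] gap 63.2
travel cm [ 0.14 -0.23 -7.5 ] turn deg [ 0.4 -0.1 -0.2]
```

```bash
python3 -m inch '{"grip":[-0.2,-0.2,-0.2,-0.2],"travel":[[0,0,-4],[0.1,-0.2,-7.5],[0.1,-0.2,-7.5],[0.1,-0.2,-7.5]],"turn":[[0,0,0],[0.4,0,0],[0.4,0,0],[0.4,0,0]]}'
python3 - <<'E'
from rot import *
t=np.radians(-62); h=np.array([np.cos(t),np.sin(t),0]); f=np.radians(45)
Rd=Rt(h*np.cos(f)-np.array([0,0,np.sin(f)]),[-h[1],h[0],0]); 
go([439,221,153],Rd)
snap('scene','s5'); snap('top','t5')
a=cv2.imread('pics/s5.png')[80:230,130:330];b=cv2.imread('pics/t5.png')[140:290,140:340]
cv2.imwrite('pics/st5.png',np.hstack([cv2.resize(a,(400,300)),cv2.resize(b,(400,300))]))
E
```

```text
clock: 8.48
eef_pos: [438.8, 221.4, 153.9]
eef_rot: [-3.141, 0.784, 2.063]
wrist_force: [0.0, 0.2, -3.7]
finger_gap: 63.2
clock 8.475 pos [438.8 221.4 153.9] joints [ 0.8   0.38  1.7  -0.75  1.42  0.57] F [ 0.   0.2 -3.7] gap 63.2
travel cm [ 0.02 -0.04 -0.09] turn deg [-0.1 -0.1 -0.2]
```

View pics/st5.png

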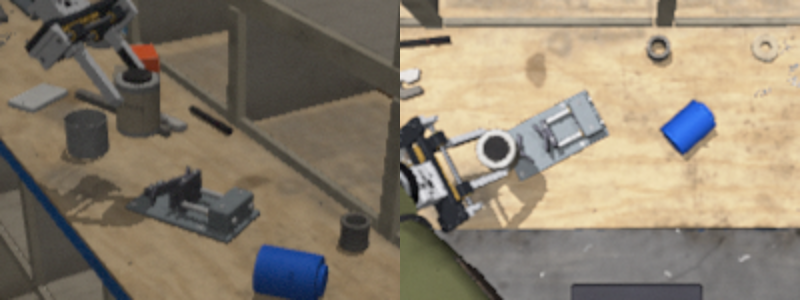

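```bash
python3 - <<'E'
from rot import *
from scipy.optimize import least_squares
B=np.array([438.8,221.4,153.9])-12.2*np.array([.469,-.883,0])-[0,0,33.3]; print('expected base',B)
for n,t in(('scene','s5'),('top','t5')):
    z=np.load(f'pics/{t}.npz'); P=pts(n,z['d']); 
    m=(np.hypot(P[...,0]-B[0],P[...,1]-B[1])<42)&(P[...,2]>B[2]-8)&(P[...,2]<B[2]+100)&(z['d']>0)
    if n=='scene':
        m&=(P[...,2]<B[2]+78)
        I=z['im'].astype(int); m&=((I[...,0]-I[...,2])>12)
        m=cv2.erode(m.astype(np.uint8),np.ones((3,3)))>0
        q=P[m]
        def f(p):
            a=np.array([p[2],p[3],1]);a/=np.linalg.norm(a); d=q-[p[0],p[1],B[2]+40]; return np.linalg.norm(d-np.outer(d@a,a),axis=1)-32.7
        r=least_squares(f,[B[0],B[1],0,0],loss='soft_l1',f_scale=1.5); J=np.linalg.inv(r.jac.T@r.jac)
        print(n,len(q),r.x,'rms',f(r.x).std(),'sd',np.sqrt(np.diag(J))*f(r.x).std(),'z range',np.percentile(q[:,2],[1,99]))
    else:
        q=P[m&(P[...,2]>B[2]+60)]; print(n,len(q),'z',np.percentile(q[:,2],[5,25,50,75,95]),'xy',q[:,:2].mean(0), (q[:,:2].max(0)+q[:,:2].min(0))/2)
E
```

```text
expected base [433.0782 232.1726 120.6   ]
scene 156 [ 4.32630416e+02  2.32726474e+02  2.24879463e-02 -4.31923170e-02] rms 2.163790556740954 sd [0.74839613 0.58727287 0.04368648 0.03218851] z range [130.01102334 181.1516861 ]
top 355 z [190.44505881 198.78166173 203.07586098 206.86369122 211.80222869] xy [430.24212293 234.43419269] [428.56949475 236.19420243]
```

```bash
python3 -m inch '{"grip":[-0.2,-0.2,-0.2,-0.2,-0.2,-0.2],"travel":[[0.4,-0.7,-3],[0.8,-1.4,-6],[0.8,-1.4,-8.7],[0.8,-1.4,-8.7],[0.8,-1.4,-8.7],[0.8,-1.4,-8.7]],"turn":[[0,0,0],[0,0,0],[0,0,0],[0,0,0],[0,0,0],[0,0,0]]}'
cat > st.py <<'E'
from rot import *
t=np.radians(-62); h=np.array([np.cos(t),np.sin(t),0]); f=np.radians(45); n=np.array([-h[1],h[0],0]); O=np.array([462,178,0.])
Rd=Rt(h*np.cos(f)-np.array([0,0,np.sin(f)]),n)
def rep(cx=0,z=10,cy=0):
    s=manip.read_state(); B=s['eef_pos']-12.2*h-[0,0,33.3]-O
    print('base in clamp',round(B@h,1),round(B@n,1),round(B[2],1),'F h,n,z',round(s['wrist_force']@h,1),round(s['wrist_force']@n,1),round(s['wrist_force'][2],1),'M',s['moment'].round(2))
    go(O+(cx+12.2)*h+cy*n+np.array([0,0,z+33.3]),Rd)
E
python3 - <<'E'
from st import *
rep(4,32)
snap('scene','s6'); snap('top','t6')
a=cv2.imread('pics/s6.png')[110:230,150:310];b=cv2.imread('pics/t6.png')[150:270,140:300]
cv2.imwrite('pics/st6.png',np.hstack([cv2.resize(a,(400,300)),cv2.resize(b,(400,300))]))
E
```

```text
clock: 9.32
eef_pos: [447.4, 208.1, 68.6]
eef_rot: [3.137, 0.783, 2.059]
wrist_force: [-0.4, -0.6, -4.2]
finger_gap: 63.1
base in clamp -45.6 1.2 35.3 F h,n,z 0.3 -0.7 -4.2 M [ 0.77  0.47 -0.02]
clock 9.325 pos [447.4 208.1  68.6] joints [ 0.77  0.5   1.76 -0.79  1.27  0.68] F [-0.4 -0.6 -4.2] gap 63.1
travel cm [ 2.22 -4.44 -0.33] turn deg [-0.2  0.1 -0.2]
```

View pics/st6.png

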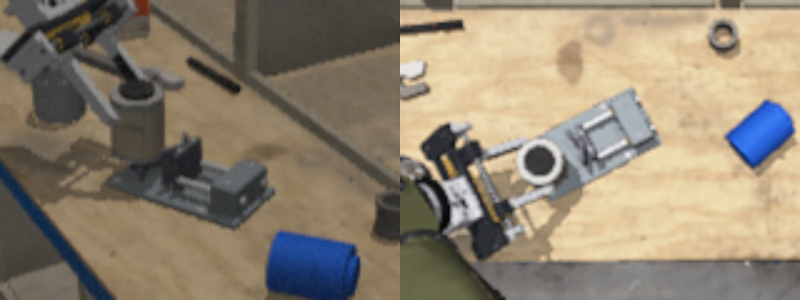

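```bash
python3 -m inch '{"grip":[-0.2,-0.2,-0.2,-0.2,-0.2,-0.2,-0.2,-0.2],"travel":[[0,-0.1,-0.3],[0.2,-0.5,-0.3],[0.4,-0.9,-0.3],[0.6,-1.4,-0.3],[0.9,-1.9,-0.3],[1.15,-2.4,-0.3],[1.3,-2.7,-0.3],[1.3,-2.7,-0.3]],"turn":[[0,0,0],[0,0,0],[0,0,0],[0,0,0],[0,0,0],[0,0,0],[0,0,0],[0,0,0]]}'
python3 -c "
from st import *
rep(4,32)"
```

```text
clock: 10.42
eef_pos: [460.6, 181.2, 65.4]
eef_rot: [3.136, 0.782, 2.059]
wrist_force: [-1.8, 5.4, -1.7]
finger_gap: 63.9
base in clamp -15.7 0.2 32.1 F h,n,z -5.7 0.9 -1.7 M [1.28 0.72 0.03]
clock 10.425 pos [460.6 181.2  65.4] joints [ 0.72  0.49  1.79 -0.82  1.22  0.67] F [-1.8  5.4 -1.7] gap 63.9
travel cm [ 0.9  -1.75 -0.01] turn deg [-0.3  0.1 -0.2]
```

```bash
python3 -m inch '{"grip":[-0.2,-0.2,-0.2,-0.2,-0.2,-0.2,-0.2],"travel":[[0.2,-0.4,0],[0.4,-0.8,0],[0.6,-1.15,0],[0.8,-1.5,0],[0.95,-1.85,0],[0.95,-1.85,0],[0.95,-1.85,0]],"turn":[[0,0,0],[0,0,0],[0,0,0],[0,0,0],[0,0,0],[0,0,0],[0,0,0]]}'
python3 - <<'E'
from st import *
rep(4,10)
snap('scene','s7'); snap('top','t7')
a=cv2.imread('pics/s7.png')[120:220,160:293];b=cv2.imread('pics/t7.png')[160:250,160:280]
cv2.imwrite('pics/st7.png',np.hstack([cv2.resize(a,(400,300),interpolation=cv2.INTER_CUBIC),cv2.resize(b,(400,300),interpolation=cv2.INTER_CUBIC)]))
E
```

```text
clock: 11.3
eef_pos: [470.5, 163.5, 65.7]
eef_rot: [3.134, 0.781, 2.058]
wrist_force: [-2.0, 8.4, -1.6]
finger_gap: 63.3
base in clamp 4.6 0.7 32.4 F h,n,z -8.4 2.2 -1.6 M [1.63 0.76 0.08]
clock 11.3 pos [470.5 163.5  65.7] joints [ 0.68  0.48  1.81 -0.84  1.19  0.65] F [-2.   8.4 -1.6] gap 63.3
travel cm [-0.08  0.02 -2.24] turn deg [-0.4  0.2 -0.2]
```

View pics/st7.png

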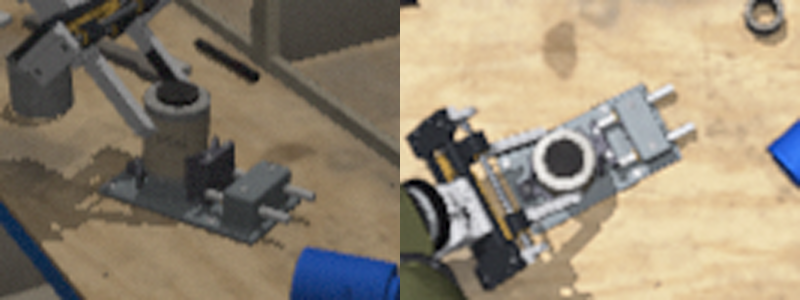

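```bash
python3 -m inch '{"grip":[-0.2,-0.2,-0.2,-0.2,-0.2,-0.2],"travel":[[0.1,-0.15,0],[0.1,-0.15,-0.25],[0.1,-0.15,-0.5],[0.1,-0.15,-0.75],[0.1,-0.15,-1],[0.1,-0.15,-1]],"turn":[[0,0,0],[0,0,0],[0,0,0],[0,0,0],[0,0,0],[0,0,0]]}'
python3 -c "
from st import *
rep(4,10)"
```

```text
clock: 12.15
eef_pos: [472.2, 163.2, 56.2]
eef_rot: [3.13, 0.78, 2.057]
wrist_force: [-0.8, 9.8, -0.4]
finger_gap: 63.2
base in clamp 5.7 2.1 22.9 F h,n,z -9.0 3.9 -0.4 M [1.44 0.34 0.41]
clock 12.15 pos [472.2 163.2  56.2] joints [ 0.67  0.49  1.81 -0.85  1.18  0.66] F [-0.8  9.8 -0.4] gap 63.2
travel cm [-0.26  0.05 -1.29] turn deg [-0.5  0.3 -0.3]
```

```bash
python3 - <<'E'
from fit import *
from st import *
snap('scene','s8'); snap('top','t8')
im=cv2.imread('pics/t8.png')[170:235,180:260]; im=cv2.resize(im,None,fx=10,fy=9,interpolation=cv2.INTER_CUBIC)
# overlay: clamp centre line at z=44 & jaw sides z=61
def ln(p,q,c):
    uv=(proj('top',np.array([O+p[0]*h+p[1]*n+[0,0,p[2]],O+q[0]*h+q[1]*n+[0,0,q[2]]]))-[180,170]+.5)*[10,9]
    cv2.line(im,tuple(uv[0].astype(int).tolist()),tuple(uv[1].astype(int).tolist()),c,1)
ln((-64,0,8),(120,0,8),(0,255,0))
for s in(-48,48): ln((-64,s,8),(120,s,8),(0,0,255))
for s in(-37,37): ln((76,s,44),(114,s,44),(255,0,0))
cv2.imwrite('pics/t8c.png',im)
E
```

```text
(no output)
```

View pics/t8c.png

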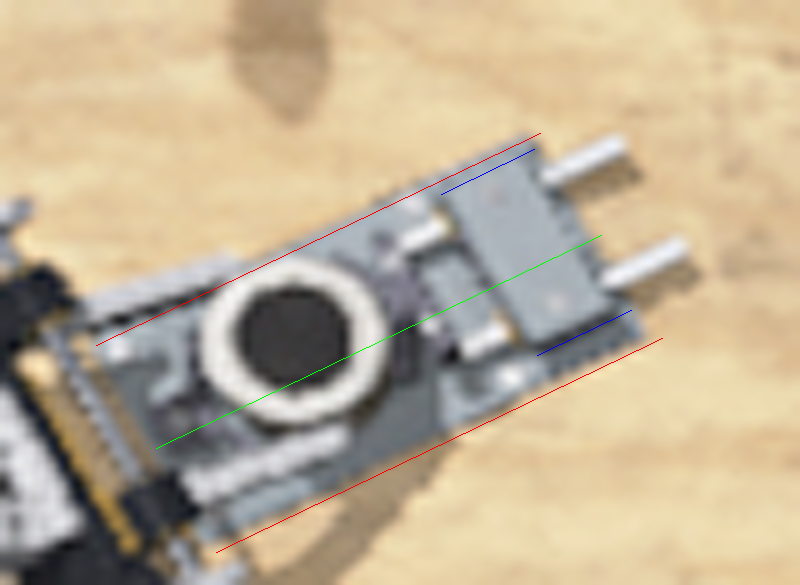

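```bash
python3 - <<'E'
from fit import *
from st import *
s=manip.read_state(); C=s['eef_pos']-12.2*h-[0,0,33.3]+[0,0,88]
uv=proj('top',C[None])[0]; print('exp cap',uv, ((uv-[180,170]+.5)*[10,9]))
im=cv2.imread('pics/t8.png'); I=im.astype(int)
# dark cap centroid
z=np.load('pics/t8.npz'); sub=I[190:222,195:222].max(2); m=(sub<85).astype(np.uint8)
nn,l,st,c=cv2.connectedComponentsWithStats(m); i=1+np.argmax(st[1:,4]); print('cap blob',c[i]+[195,190],st[i])
obs=c[i]+[195,190]; J=np.array([proj('top',(C+e)[None])[0]-uv for e in(h,n)]).T
print('tin offset from expected in (h,n) mm',np.linalg.solve(J,obs-uv))
# clamp housing top fit: light grey top region
p=np.array([460.5,179.4]); d=np.array([*p,0])-O; print('clamp topfit vs O (h,n)',d@h,d@n)
E
```

```text
exp cap [208.93157528 206.57357453] [294.31575279 333.66217079]
cap blob [209.1  207.13] [  9  12  11  11 100]
tin offset from expected in (h,n) mm [-0.37968378 -1.98269649]
clamp topfit vs O (h,n) -1.940333974181339 -0.6671612013881404
```

```bash
python3 -m inch '{"grip":[-0.2,-0.2,-0.2],"travel":[[0.05,0.05,0],[0.1,0.1,0],[0.1,0.1,0]],"turn":[[0,0,0],[0,0,0],[0,0,0]]}'
python3 -c "
from st import *
rep(4,10)"
```

```text
clock: 12.62
eef_pos: [473.2, 164.7, 56.3]
eef_rot: [3.129, 0.779, 2.056]
wrist_force: [-4.3, 6.5, -1.5]
finger_gap: 63.4
base in clamp 4.8 3.7 23.0 F h,n,z -7.8 -0.7 -1.5 M [ 1.44  1.08 -0.28]
clock 12.625 pos [473.2 164.7  56.3] joints [ 0.68  0.49  1.81 -0.85  1.18  0.66] F [-4.3  6.5 -1.5] gap 63.4
travel cm [-0.36 -0.1  -1.3 ] turn deg [-0.6  0.3 -0.3]
```

```bash
python3 -m inch '{"grip":[-0.2,-0.2,-0.2,-0.2,-0.2,-0.2],"travel":[[0,0,-0.25],[0,0,-0.5],[0,0,-0.75],[0,0,-1],[0,0,-1.1],[0,0,-1.1]],"turn":[[0,0,0],[0,0,0],[0,0,0],[0,0,0],[0,0,0],[0,0,0]]}'
python3 -c "
from st import *
rep(4,10)"
```

```text
clock: 13.38
eef_pos: [473.3, 165.2, 45.7]
eef_rot: [3.127, 0.778, 2.056]
wrist_force: [-5.4, 7.0, 0.5]
finger_gap: 64.0
base in clamp 4.4 4.0 12.4 F h,n,z -8.7 -1.5 0.5 M [ 0.99  0.87 -0.2 ]
clock 13.375 pos [473.3 165.2  45.7] joints [ 0.68  0.51  1.81 -0.85  1.16  0.68] F [-5.4  7.   0.5] gap 64.0
travel cm [-0.37 -0.15 -0.24] turn deg [-0.6  0.3 -0.4]
```

```bash
python3 -m inch '{"grip":[-0.2,-0.2,-0.2,-0.2],"travel":[[-0.05,0.1,0],[-0.1,0.18,0],[-0.14,0.26,0],[-0.14,0.26,0]],"turn":[[0,0,0],[0,0,0],[0,0,0],[0,0,0]]}'
python3 -c "
from st import *
rep(0,10)"
```

```text
clock: 13.88
eef_pos: [471.7, 168.2, 45.8]
eef_rot: [3.127, 0.778, 2.056]
wrist_force: [-6.0, 5.2, 0.7]
finger_gap: 63.5
base in clamp 1.0 4.0 12.5 F h,n,z -7.4 -2.8 0.7 M [ 0.93  1.04 -0.44]
clock 13.875 pos [471.7 168.2  45.8] joints [ 0.68  0.51  1.81 -0.85  1.16  0.68] F [-6.   5.2  0.7] gap 63.5
travel cm [-0.4  -0.1  -0.25] turn deg [-0.7  0.3 -0.4]
```

```bash
python3 -m inch '{"grip":[-0.2,-0.2,-0.2],"travel":[[-0.08,0.05,0],[-0.12,0.1,0],[-0.12,0.1,0]],"turn":[[0,0,0],[0,0,0],[0,0,0]]}'
python3 -c "
from st import *
rep(0,10)"
python3 -m inch '{"grip":[-0.2,-0.2,-0.2],"travel":[[-0.05,0.08,0],[-0.07,0.13,0],[-0.07,0.13,0]],"turn":[[0,0,0],[0,0,0],[0,0,0]]}'
python3 -c "
from st import *
rep(0,10)"
```

```text
clock: 14.25
eef_pos: [470.9, 169.2, 45.9]
eef_rot: [3.126, 0.778, 2.055]
wrist_force: [3.0, 1.8, -3.8]
finger_gap: 63.3
base in clamp -0.3 3.7 12.6 F h,n,z -0.2 3.5 -3.8 M [0.99 0.06 0.5 ]
clock 14.25 pos [470.9 169.2  45.9] joints [ 0.69  0.51  1.81 -0.85  1.17  0.69] F [ 3.   1.8 -3.8] gap 63.3
travel cm [-0.31 -0.2  -0.26] turn deg [-0.7  0.4 -0.4]
clock: 14.62
eef_pos: [470.4, 170.0, 46.2]
eef_rot: [3.126, 0.779, 2.055]
wrist_force: [4.7, -2.8, -3.3]
finger_gap: 63.3
base in clamp -1.2 3.6 12.9 F h,n,z 4.6 2.8 -3.3 M [-0.05 -0.34  0.25]
clock 14.625 pos [470.4 170.   46.2] joints [ 0.69  0.51  1.8  -0.85  1.17  0.69] F [ 4.7 -2.8 -3.3] gap 63.3
travel cm [-0.26 -0.28 -0.29] turn deg [-0.6  0.4 -0.4]
```

```bash
python3 -m inch '{"grip":[-0.2,-0.2,-0.2,-0.2,-0.2],"travel":[[0.06,-0.03,0],[0.06,-0.03,-0.1],[0.06,-0.03,-0.2],[0.06,-0.03,-0.3],[0.06,-0.03,-0.3]],"turn":[[0,0,0],[0,0,0],[0,0,0],[0,0,0],[0,0,0]]}'
python3 -c "
from st import *
rep(0,10)"
```

```text
clock: 15.25
eef_pos: [470.7, 169.8, 43.6]
eef_rot: [3.127, 0.779, 2.055]
wrist_force: [-4.3, 1.9, 4.0]
finger_gap: 63.6
base in clamp -0.8 3.8 10.3 F h,n,z -3.7 -2.9 4.0 M [ 0.03  0.68 -0.39]
clock 15.25 pos [470.7 169.8  43.6] joints [ 0.69  0.52  1.8  -0.85  1.17  0.69] F [-4.3  1.9  4. ] gap 63.6
travel cm [-0.3  -0.25 -0.03] turn deg [-0.6  0.4 -0.3]
```

```bash
python3 -m inch '{"grip":[-0.2,-0.2,-0.2],"travel":[[0,0,-0.05],[0,0,-0.1],[0,0,-0.1]],"turn":[[0,0,0],[0,0,0],[0,0,0]]}'
python3 -m inch '{"grip":[-0.2,-0.2,-0.2],"travel":[[0,0,-0.05],[0,0,-0.1],[0,0,-0.1]],"turn":[[0,0,0],[0,0,0],[0,0,0]]}'
python3 -c "
from st import *
rep(0,10)"
```

```text
clock: 15.62
eef_pos: [470.7, 169.8, 42.8]
eef_rot: [3.127, 0.779, 2.055]
wrist_force: [-5.2, 3.2, 6.4]
finger_gap: 63.6
clock: 16.0
eef_pos: [470.8, 169.8, 42.8]
eef_rot: [3.126, 0.781, 2.054]
wrist_force: [-7.5, 3.1, 13.7]
finger_gap: 63.3
base in clamp -0.9 3.9 9.5 F h,n,z -6.3 -5.2 13.7 M [-1.26  0.64 -0.88]
clock 16.0 pos [470.8 169.8  42.8] joints [ 0.69  0.52  1.8  -0.85  1.16  0.69] F [-7.5  3.1 13.7] gap 63.3
travel cm [-0.3  -0.26  0.05] turn deg [-0.5  0.4 -0.3]
```

```bash
python3 -m inch '{"grip":[-0.2,-0.2,-0.2],"travel":[[-0.05,0,-0.1],[-0.05,0,-0.14],[-0.05,0,-0.14]],"turn":[[0,0,0],[0,0,0],[0,0,0]]}'
python3 -c "
from st import *
rep(0,10)"
```

```text
clock: 16.38
eef_pos: [470.7, 169.8, 42.7]
eef_rot: [3.124, 0.782, 2.053]
wrist_force: [-6.4, 3.5, 16.1]
finger_gap: 63.3
base in clamp -0.9 3.9 9.4 F h,n,z -6.1 -4.0 16.1 M [-1.75  0.3  -0.69]
clock 16.375 pos [470.7 169.8  42.7] joints [ 0.69  0.52  1.8  -0.86  1.17  0.7 ] F [-6.4  3.5 16.1] gap 63.3
travel cm [-0.3  -0.26  0.06] turn deg [-0.5  0.5 -0.3]
```

```bash
python3 -m inch '{"grip":[-0.2,-0.2,-0.2],"travel":[[0,0,-0.15],[0,0,-0.22],[0,0,-0.22]],"turn":[[0,0,0],[0,0,0],[0,0,0]]}'
python3 -c "
from st import *
rep(0,10)"
```

```text
clock: 16.75
eef_pos: [470.9, 169.8, 42.7]
eef_rot: [3.123, 0.785, 2.051]
wrist_force: [-13.1, 4.8, 27.2]
finger_gap: 63.1
base in clamp -0.8 4.0 9.4 F h,n,z -10.4 -9.3 27.2 M [-2.95  0.9  -1.66]
clock 16.75 pos [470.9 169.8  42.7] joints [ 0.69  0.52  1.8  -0.86  1.17  0.7 ] F [-13.1   4.8  27.2] gap 63.1
travel cm [-0.32 -0.26  0.06] turn deg [-0.4  0.7 -0.3]
```

```bash
python3 -m inch '{"grip":[-0.2,-0.2],"travel":[[0,0,-0.22],[0,0,-0.22]],"turn":[[0,0,0],[0,0,0]]}'
python3 - <<'E'
from st import *
rep(0,10)
snap('scene','s9'); snap('top','t9')
a=cv2.imread('pics/s9.png')[120:220,160:293];b=cv2.imread('pics/t9.png')[160:250,160:280]
cv2.imwrite('pics/st9.png',np.hstack([cv2.resize(a,(400,300),interpolation=cv2.INTER_CUBIC),cv2.resize(b,(400,300),interpolation=cv2.INTER_CUBIC)]))
E
```

```text
clock: 17.0
eef_pos: [471.0, 169.7, 42.7]
eef_rot: [3.122, 0.788, 2.049]
wrist_force: [-15.6, 5.2, 29.5]
finger_gap: 63.2
base in clamp -0.7 4.0 9.4 F h,n,z -11.9 -11.4 29.5 M [-3.15  1.1  -1.83]
clock 17.0 pos [471.  169.7  42.7] joints [ 0.69  0.53  1.8  -0.86  1.17  0.7 ] F [-15.6   5.2  29.5] gap 63.2
travel cm [-0.32 -0.25  0.06] turn deg [-0.2  0.8 -0.2]
```

View pics/st9.png

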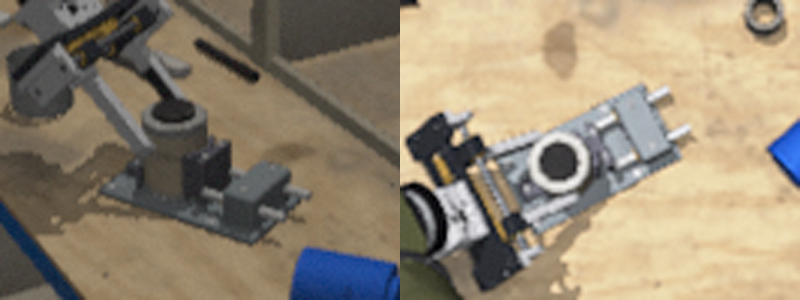

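```bash
python3 -m inch '{"grip":[-0.2,-0.2,0,0.3,0.6,1,1],"travel":[[0,0,-0.06],[0,0,-0.06],[0,0,-0.06],[0,0,-0.04],[0,0,0],[0,0,0],[0,0,0]],"turn":[[0,0,0],[0,0,0],[0,0,0],[0,0,0],[0,0,0],[0,0,0],[0,0,0]]}'
python3 - <<'E'
from st import *
rep(0,10); s,M=tool(); print(-M[:,2]*12)
snap('scene','s10'); snap('top','t10')
a=cv2.imread('pics/s10.png')[120:220,160:293];b=cv2.imread('pics/t10.png')[160:250,160:280]
cv2.imwrite('pics/st10.png',np.hstack([cv2.resize(a,(400,300),interpolation=cv2.INTER_CUBIC),cv2.resize(b,(400,300),interpolation=cv2.INTER_CUBIC)]))
E
```

```text
clock: 17.98
eef_pos: [471.0, 169.7, 42.6]
eef_rot: [3.122, 0.788, 2.049]
wrist_force: [-0.3, -0.1, -0.2]
finger_gap: 89.8
base in clamp -0.6 4.1 9.3 F h,n,z -0.1 -0.3 -0.2 M [ 0.18  0.2  -0.04]
clock 17.975 pos [471.  169.7  42.6] joints [ 0.69  0.53  1.8  -0.86  1.17  0.7 ] F [-0.3 -0.1 -0.2] gap 89.8
travel cm [-0.33 -0.24  0.07] turn deg [-0.2  0.8 -0.2]
[-4.12413383  7.44191848  8.46223194]
```

View pics/st10.png

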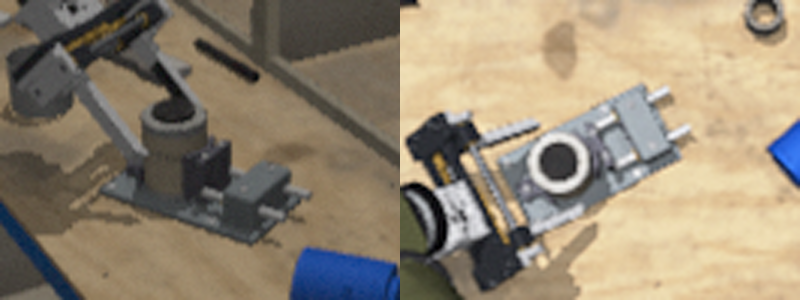

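Released: the wrist force is about zero and the tin stands at top crop (558,165), free of both fingers. I back out along the tool axis.

```bash
python3 -m inch '{"grip":[1,1,1,1,1,1,1],"travel":[[-0.7,1.25,1.4],[-1.4,2.5,2.8],[-2.8,5,5.7],[-4.1,7.4,8.5],[-5.2,9.3,11],[-5.2,9.3,14],[-5.2,9.3,14]],"turn":[[0,0,0],[0,0,0],[0,0,0],[0,0,0],[0,0,0],[0,0,0],[0,0,0]]}'
python3 - <<'E'
from fit import *
from st import *
rep(0,10)
snap('scene','s11'); snap('top','t11')
a=cv2.imread('pics/s11.png')[120:220,160:293];b=cv2.imread('pics/t11.png')[160:250,160:280]
cv2.imwrite('pics/st11.png',np.hstack([cv2.resize(a,(400,300),interpolation=cv2.INTER_CUBIC),cv2.resize(b,(400,300),interpolation=cv2.INTER_CUBIC)]))
from scipy.optimize import least_squares
z=np.load('pics/s11.npz'); P=pts('scene',z['d']); c=O[:2]+3.5*n[:2]
I=z['im'].astype(int); D=P[...,:2]-c; r=np.hypot(D[...,0],D[...,1])
m=(r<42)&(P[...,2]>66)&(P[...,2]<84)&(z['d']>0); q=P[m]
m2=(r<42)&(P[...,2]>28)&(P[...,2]<86)&((I[...,0]-I[...,2])>10); m2=cv2.erode(m2.astype(np.uint8),np.ones((2,2)))>0; q=P[m2]
def f(p):
    a=np.array([p[2],p[3],1]);a/=np.linalg.norm(a); d=q-[p[0],p[1],50]; return np.linalg.norm(d-np.outer(d@a,a),axis=1)-32.7
R_=least_squares(f,[*c,0,0],loss='soft_l1',f_scale=1.5); J=np.linalg.inv(R_.jac.T@R_.jac); e=np.array([R_.x[0],R_.x[1],0])-O
print('scene tin',R_.x.round(3),len(q),'sd',(np.sqrt(np.diag(J))*f(R_.x).std()).round(3),'in clamp',e@h,e@n)
z=np.load('pics/t11.npz'); P=pts('top',z['d']); r=np.hypot(P[...,0]-c[0],P[...,1]-c[1])
print('top z cap',np.median(P[(r<20)][:,2]),'rim',np.median(P[(r>27)&(r<31)][:,2]),'(expect 96, 89); plate z',np.median(P[(abs((P[...,:2]-O[:2])@h[:2]+50)<12)&(abs(abs((P[...,:2]-O[:2])@n[:2])-40)<6)][:,2]))
E
```

```text
clock: 18.95
eef_pos: [418.9, 264.1, 185.0]
eef_rot: [3.117, 0.786, 2.047]
wrist_force: [0.3, -0.1, -0.2]
finger_gap: 94.1
base in clamp -108.4 2.4 151.7 F h,n,z 0.2 0.2 -0.2 M [0.24 0.17 0.01]
clock 18.95 pos [418.9 264.1 185. ] joints [ 0.89  0.38  1.62 -0.72  1.51  0.58] F [ 0.3 -0.1 -0.2] gap 94.1
travel cm [  4.88  -9.69 -14.17] turn deg [-0.4  0.9 -0.3]
scene tin [ 4.64732e+02  1.80587e+02 -1.00000e-02 -2.30000e-02] 167 sd [0.46  0.522 0.033 0.036] in clamp -1.002131148468765 3.6267554423247086
top z cap 96.14297959032024 rim 86.95100843281625 (expect 96, 89); plate z 9.357234433118947
```

View pics/st11.png

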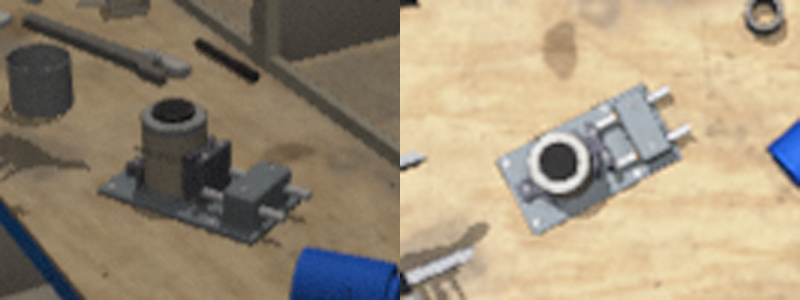

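```bash
python3 -c "
from h import *
print(manip.sign_off())"
```

```text
the job is handed in; nothing more can be done
None
```

I set the beige tin upright, cap up, in the clamp and handed the job in at 19 s of the 45 s. I tipped it up, pushed the jaw back with it and lowered it behind the front stop. I then pressed it down, eased off, let go and backed away.

**Press:** the wrist force read 27 to 29.5 N upward for about 0.4 s. Jaw drag takes up to about 10 N of that, so the plate itself felt roughly 20 to 34 N, more than 8 N and well under 55 N.

**Last checks:**
- **Height:** the cap top is at 96.1 mm, where 96 mm is expected if the tin bears on the plate. The rim read 87 mm where 89 is expected, and the plate 9.4 mm where 8 is expected; both are within camera noise.
- **Tilt:** 0.025 rad fitted in the scene camera, with an uncertainty of about 0.035 rad, so the images alone do not prove it is within 0.06 rad. It looks upright in both views.
- **Gripper:** it is clear of everything and the wrist force is about 0 N.

**Disagreement:** my camera estimate of the clamp's centre line was about 3.5 mm off to one side of where the forces balanced between the jaw's two arms. I followed the forces. Along the clamp, the tin is about 1 mm from the seat by that same estimate.

I did not touch the nut tin, coupling, tape or the blue and turquoise tins, but I did not re-measure where they stand at the end.

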